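Clip the reach pole to the bench and draw it out to the second stop

ROBOT

A 6-joint arm with a two-finger parallel gripper is mounted at the origin on the work surface. World frame = base frame: x ahead of the robot, y to its left, z up, the work surface at z = 0. Lengths are in m, angles in degrees, forces in N, time in s.
With the tool pointing down it reaches from about 0.25 to 0.725 m from the base axis. Payload 9.7 kg.
Tool frame: the origin (TCP) lies where the fingers leave the gripper's body, on its centre line; the fingertips stand 73 mm ahead of it and the grasp point (between the pads) lies 54 mm ahead of it; y points along the fingers, x is the direction in which the jaws open and shut, and the axes are right-handed (so a half turn about y gives the same grasp; the last joint's range is limited). The gripper opens to 85 mm and grips with 20 to 120 N. Pads are 22 mm wide; open, the fingers measure 114 mm over their backs; the gripper's body (76 mm by 85 mm) begins 54 mm behind the grasp point. The pads swing forward as they close: fully open they stand 13 mm farther back than shut.
Start: joints at [69.729, 4.979, 10.078, 95.1, 0, 90], TCP at [0.191, 0.516, 0.304] pointing down, gripper open.
Joint ranges: [-179.16, 179.16], [-48.56, 103.87], [-65.8, 70.77], [-126.05, 130.52], [-82.76, 87.17], [-180, 180]. Speed limits (degrees/s): [127.2, 127.2, 147.25, 180, 180, 180].

INTERFACE

Orientations are given as [roll, pitch, yaw] about the fixed x, y, z axes, in that order (R = Rz(yaw) Ry(pitch) Rx(roll)).
In Python, from workcell import sensors, imaging, bot, models gives the robot as it stands.
- The arm moves only by the tool arm_command, never from a script. Its argument "rows" is one flat list of numbers, 7 for each row, row after row: the shift along the tool's x, y, z in cm, then the turn, a rotation vector about the tool's x, y, z in degrees, then the gripper's target within -1 to 1 (fully open at 1, half-way at 0, shut at -1). A call has 1 to 12 rows; each row is the pose to reach, as a shift and turn from the pose commanded when the call began, along the tool's axes at that moment; what a row does not reach only later rows make up. A row lasts 1/12 s, in which the tool goes at most 41.7 mm and 7.16 degrees, less where a joint would pass 70% of its speed; a pose out of reach is approached as far as the arm can. A call with a gripper value outside its range is refused whole. The fingers move at their own pace and stop on an object; "force" is the grip in N (left out, the last holds). Time passes only in rows, so rows that repeat a pose let the fingers close. It gives the time, the measured TCP pose, the force and the opening at its end, in the units of the state.
- sensors.get_obs(): the state, without advancing time (a new reading comes with each control period).
- imaging.camera(name): name is "scene" or "side" or "wrist"; returns a dict with "pixels" (384x512x3 uint8, blue, green, red), "z_map" (384x512 float32, m along the optical axis (not along the pixel's ray), 0 where there is no reading), "camera_matrix" (3x3 intrinsics, pixels), "world_from_camera" (4x4, takes a point from camera to world coordinates). Camera axes: x right, y up, looking along -z (the intrinsics and any distortion apply to the point x, -y, -z); pixel columns grow to the right and rows downward; lengths in m; the calibration is good to about 2 mm. A picture is of the moment at which its call begins.
- bot.job_done(): hands the job in, once; it reports no verdict.
Trained networks look in the newest picture that a camera, given by its name, has taken for a name from the list of things; names that differ only in an ending like _2 or _b are one class to them, and where a whole thing is asked for, a point or a joint stands for the part that bears it (a point fixed in the world has none). Each returns a list of dicts, best first, with "conf" (0 to 1); they miss things now and then, are a little off and sometimes report something else, mostly with a low value. They report only what shows in the picture. A call takes as long as a camera call. They do not tell look-alikes from the thing itself.
- models.search_frame(thing, camera): "extent" ([centre column, centre row, width, height] in pixels, round what is visible of it).
- models.spot_point(thing, camera): "location" ([column, row] in pixels: a listed point, or the origin of a listed thing).
The state is a dict: "time": time; "q": joint angles; "qd": joint speeds; "joint_efforts": joint torques, N m; "ee_pos": TCP position; "tcp_rot": TCP orientation; "wrist_force": force on the tool from outside, world axes, zero at the start; "torque": the same for the moment, N m; "opening": finger opening in m.
Only numpy, scipy, OpenCV 4.12 (cv2) and the standard library are available. Lean on these libraries where they do the work, as an engineer would, in place of code of your own. Each camera call takes 0.05 s, during which the arm holds its last target.

TASK

The reach pole's sliding rod is to be oiled: push the closed pole straight down into the bench clip, past the sprung jaw, until its tube sits fully down in both forks and the jaw has closed over it. Then pinch the grip so that its side button is pressed, pull it straight out past the first stop to the second stop (full length), and finish while still holding the grip extended there, with the pole still seated. Do not drop the pole, and leave everything else on the bench where it is.

Things in the scene. Friction and masses are not known exactly. Their poses are not given: they have to be found in the camera images.
- pole: Telescoping reach pole, 0.36 kg, lying on its two square collars. Outer tube: aluminium, 24 x 24 mm section. Origin: on the pole's axis midway between the collars, 18 mm above the bench at the start, within 5 mm of the balance point. x runs along the pole from the hook to the grip, z is up at the start.
- collar (a point): Middle of the black collar nearer the grip, on the axis, 60.5 mm from the origin along +x; a like collar sits at x = -60.5 mm. Each is 36 mm square and 7 mm thick, so 114 mm of bare tube lies between them. The tube ends at x = +66 mm.
- hook_end (a point): Far end of the steel hook, on the pole's axis at x = -149 mm. The hook is a 9 mm bar that bends flat to the pole's -y side, out to 53 mm.
- grip_mid (a point): Middle of the black rubber grip on the inner rod, on the pole's axis, axes as the pole's: 118 mm from the pole's origin along +x when closed, moving out along +x as the rod is drawn. The grip is 80 mm long, 26 mm wide, 26 mm high.
- button_face (a point): Centre of the grey latch button's outer face on the grip's +y side, level with the grip's middle. It is 26 mm long, 16 mm high and stands 6 mm proud, so the grip measures 32 mm over it. A pinch across the grip here, one finger on the button, one on the opposite flat, presses it.
- button (a joint): Travel of the latch button, m: 0 out, 0.006 fully in; sprung, 2 N at first and 6 N fully in. The latch frees when it is more than about 0.004 in; keep it in while pulling past the first stop.
- slide (a joint): How far the inner rod with the grip is drawn out along the pole's +x, m: 0 closed (latched), 0.060 first stop (the latch catches there if the button is out), 0.110 second stop (hard end of travel). An inner spring draws it back with 3 N (closed) to 5 N (extended), so it stays fully extended only while held.
- clip: Bench clip, fixed: steel foot 130 x 76 x 12 mm with two black fork posts open upward, each 12 mm thick, at x = -44 and +44 mm; the 76 mm between them is free for fingers around the tube. Origin: centre of the foot's underside on the bench. x along the pole's seat, z up. The collars go outside the posts, with 7 mm of play at each end, and so stop the pole sliding lengthways.
- clip_seat (a point): Where the pole's origin lies when seated (either way round): 65 mm above the bench midway between the posts; axes as the clip's. Each fork slot is 27 mm wide, its floor 53 mm above the bench, with a tall fixed prong (top 102 mm up, flared) on the -y side and the sprung jaw (top 104 mm up) on the +y side.
- jaw (a joint): Angle of the sprung steel jaw, rad: 0 closed, its two lips 3 mm above the seated tube. The tube pushed straight down (about 10 N) swings the lips outward by 0.1 to 0.2; they spring back to 0 once it is past. It turns about a rod along the clip's x, low on the +y side.
- tape: Bystander to leave alone: cardboard ring of tape, 100 mm across, 48 mm high, flat on the bench.
- jar: Bystander to leave alone: glass jar with steel lid, 60 mm across, 85 mm high.
- can: Bystander to leave alone: steel can with paper label, 66 mm across, 100 mm high.
- padlock: Bystander to leave alone: brass padlock lying flat, body 45 x 40 x 20 mm with a steel shackle.
- driver: Bystander to leave alone: screwdriver lying on the bench.
- carton: Bystander to leave alone: cardboard carton 90 x 130 x 50 mm.
- caster: Bystander to leave alone: black caster wheel lying flat, 60 mm across, 24 mm high.
Things that resemble listed ones, but are neither listed nor needed, are in the scene too. Of the things that look like the clip, the largest one is meant.

How it is judged:
By the outcome, as a careful person would: the job done as asked, in the order asked, and still so for the second after the job is handed in, while the arm keeps its last pose, push and grip.
It also fails if it takes over 54 s, if anything falls off the work surface, if the arm or the gripper's body presses on something with over 40 N, if the wrist force passes 120 N, or if a joint passes its speed limit or range.

## Working session

There is one attempt and no reset: what is moved stays moved. The work goes in short steps, Python scripts to look and compute and a tool call to move; the robot and the scene stay as the last step left them, time stands still between calls to the robot, and variables do not carry over. Pictures are saved under pics/ and viewed, and the job is handed in when it is done.

Besides the shell and the picture viewer there is one more tool, called after "Request:" as a command line: name --argument value ..., lists and objects as JSON in quotes. arm_command: Moves the arm, as the interface text tells. Its arguments: {"type":"object","properties":{"rows":{"type":"array","items":{"type":"number"}},"force":{"type":"number"}},"required":["rows"]}

```bash
mkdir -p pics; ls; cat > h.py <<'E'
import numpy as np, cv2
from workcell import sensors, imaging, bot, models
def cam(n,save=None):
    c=imaging.camera(n)
    if save: cv2.imwrite('pics/'+save,c['pixels'])
    return c
def px2w(c,u,v,z=None,d=None):
    K=c['camera_matrix'];T=c['world_from_camera']
    r=np.array([(u-K[0,2])/K[0,0],-(v-K[1,2])/K[1,1],-1.])
    if z is not None:
        w=T[:3,:3]@r; s=(z-T[2,3])/w[2]; return T[:3,3]+s*w
    if d is None: d=c['z_map'][int(round(v)),int(round(u))]
    return T[:3,:3]@(r*d)+T[:3,3]
def w2px(c,p):
    K=c['camera_matrix'];T=c['world_from_camera']
    q=T[:3,:3].T@(np.array(p)-T[:3,3]); return K[0,0]*q[0]/-q[2]+K[0,2],K[1,1]*-q[1]/-q[2]+K[1,2]
def cloud(c):
    K=c['camera_matrix'];T=c['world_from_camera'];d=c['z_map']
    v,u=np.indices(d.shape)
    p=np.stack([(u-K[0,2])/K[0,0]*d,-(v-K[1,2])/K[1,1]*d,-d],-1)
    return p@T[:3,:3].T+T[:3,3]
E
python3 - <<'E'
from h import *
print(sensors.get_obs())
for n in ['scene','side','wrist']:
    c=cam(n,n+'0.png'); print(n,c['camera_matrix'].tolist(),np.round(c['world_from_camera'],3).tolist())
    for t in ['pole','clip','grip_mid','button_face','clip_seat','collar','hook_end']:
        for f in (models.search_frame,models.spot_point):
            try: print(t,[(np.round(r.get('extent',r.get('location'))).tolist(),round(r['conf'],2)) for r in f(t,n)])
            except Exception as e: print(t,e)
E
```

```text
pics
{'time': 0.0, 'q': array([ 6.97298657e+01,  5.01165900e+00,  1.00346268e+01,  9.50989074e+01,
       -7.65013859e-04,  9.00014223e+01]), 'qd': array([-0.00779492, -0.08727908,  0.03248394,  0.02852518, -0.11146626,
        0.09258486]), 'joint_efforts': array([-1.53826804e-03, -5.20380163e+01,  4.64816236e+01,  1.62492710e-02,
       -7.22503546e-05, -2.51183769e-05]), 'ee_pos': array([0.19050451, 0.51581859, 0.30317918]), 'tcp_rot': array([-9.00007669e+01,  7.59395806e-02,  6.97284434e+01]), 'wrist_force': array([-0.42395411,  0.08652204, -0.07594219]), 'torque': array([ 0.01295166, -0.01864744, -0.00429885]), 'opening': 0.08560128656864649}
scene [[388.58747301627545, 0.0, 263.095880353096], [0.0, 388.58747301627545, 198.205219566318], [0.0, 0.0, 1.0]] [[-0.802, -0.514, 0.304, 0.893], [0.597, -0.678, 0.428, 0.426], [-0.014, 0.525, 0.851, 0.913], [0.0, 0.0, 0.0, 1.0]]
pole [([321.0, 205.0, 73.0, 89.0], 0.79)]
pole [([323.0, 199.0], 0.75)]
clip [([278.0, 118.0, 34.0, 37.0], 0.88), ([203.0, 169.0, 44.0, 58.0], 0.86), ([231.0, 136.0, 32.0, 41.0], 0.84), ([339.0, 287.0, 27.0, 27.0]
[... 1429 characters left out ...]
23.0, 27.0, 26.0], 0.16)]
clip_seat [([226.0, 263.0], 0.96), ([280.0, 245.0], 0.82), ([305.0, 216.0], 0.73)]
collar [([221.0, 190.0, 36.0, 69.0], 0.86)]
collar [([209.0, 174.0], 0.97), ([307.0, 214.0], 0.34)]
hook_end [([220.0, 190.0, 41.0, 70.0], 0.86)]
hook_end [([224.0, 220.0], 0.76), ([294.0, 309.0], 0.27)]
wrist [[328.81533103266275, 0.0, 255.4711619608203], [0.0, 328.81533103266275, 192.60833038683867], [0.0, 0.0, 1.0]] [[0.347, -0.904, -0.249, 0.127], [0.938, 0.335, 0.092, 0.539], [-0.0, -0.266, 0.964, 0.373], [0.0, 0.0, 0.0, 1.0]]
pole []
pole []
clip []
clip []
grip_mid []
grip_mid []
button_face []
button_face []
clip_seat []
clip_seat []
collar []
collar []
hook_end []
hook_end []
```

View pictures.

View pics/scene0.png

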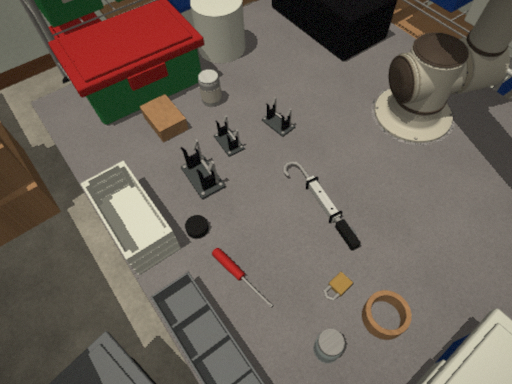

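View pics/side0.png

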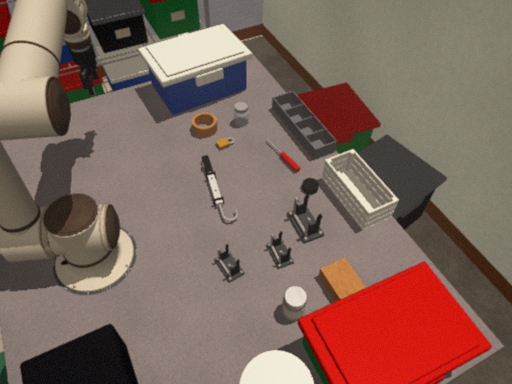

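View pics/wrist0.png

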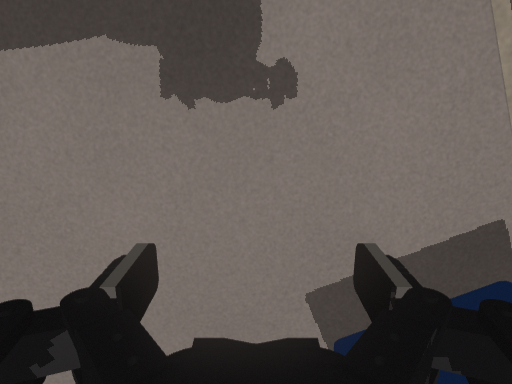

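```bash
python3 - <<'E'
from h import *
s=cam('scene'); d=cam('side')
def crop(c,x,y,w,h,n,k=5): cv2.imwrite('pics/'+n,cv2.resize(c['pixels'][y:y+h,x:x+w],None,fx=k,fy=k,interpolation=cv2.INTER_CUBIC))
crop(s,165,130,80,80,'c1.png',7); crop(s,270,145,100,110,'c2.png'); crop(d,270,180,80,80,'c3.png',7); crop(d,185,145,70,85,'c4.png',7)
for n,c,bs in (('scene',s,[(204,170),(230,137),(278,118)]),('side',d,[(306,218),(282,250),(230,265)])):
    P=cloud(c); np.save(n+'.npy',P)
    for u,v in bs:
        q=P[v-32:v+32,u-25:u+25].reshape(-1,3)
        f=q[(q[:,2]>.007)&(q[:,2]<.016)]; h=q[q[:,2]>.03]
        print(n,(u,v),'foot',len(f),np.round(np.median(f,0),3),'top',q[:,2].max(),np.round(h.mean(0),3))
for n,c,t in (('scene',s,[(347,236),(335,219),(308,181),(293,157)]),('side',d,[(207,163),(209,174),(218,205),(224,220)])):
    for u,v in t: print(n,u,v,np.round(px2w(c,u,v),3), np.round(px2w(c,u,v,z=.018),3))
E
```

```text
scene (204, 170) foot 667 [ 0.67  -0.198  0.011] top 0.9134092423874153 [ 0.664 -0.177  0.083]
scene (230, 137) foot 250 [ 0.541 -0.252  0.01 ] top 0.9134092423874153 [ 0.567 -0.2    0.103]
scene (278, 118) foot 252 [ 0.375 -0.222  0.01 ] top 0.9134092423874153 [ 0.397 -0.182  0.106]
side (306, 218) foot 445 [ 0.656 -0.194  0.011] top 1.1945418920857507 [ 0.632 -0.226  0.113]
side (282, 250) foot 369 [ 0.55  -0.234  0.01 ] top 1.1945418920857507 [ 0.523 -0.275  0.091]
side (230, 265) foot 240 [ 0.362 -0.22   0.009] top 1.1945418920857507 [ 0.354 -0.254  0.105]
scene 347 236 [0.475 0.198 0.029] [0.47  0.195 0.018]
scene 335 219 [0.463 0.142 0.023] [0.461 0.14  0.018]
scene 308 181 [0.448 0.014 0.035] [0.439 0.006 0.018]
scene 293 157 [ 0.41  -0.095  0.   ] [ 0.42  -0.085  0.018]
side 207 163 [0.465 0.187 0.032] [0.468 0.2   0.018]
side 209 174 [0.451 0.136 0.03 ] [0.454 0.146 0.018]
side 218 205 [0.427 0.003 0.016] [0.426 0.001 0.018]
side 224 220 [ 0.424 -0.051 -0.003] [ 0.419 -0.065  0.018]
```

View pics/c1.png

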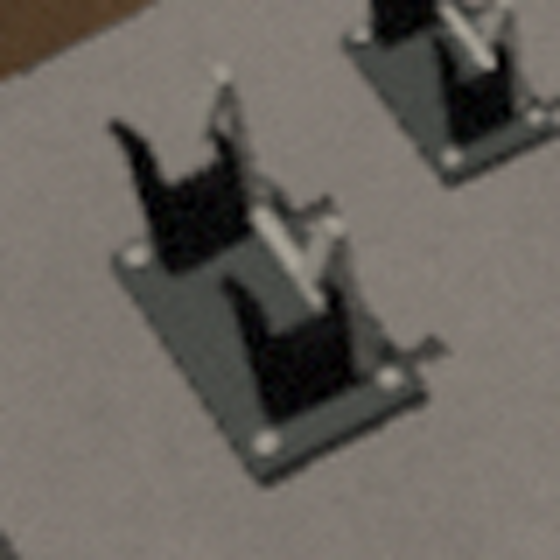

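View pics/c2.png

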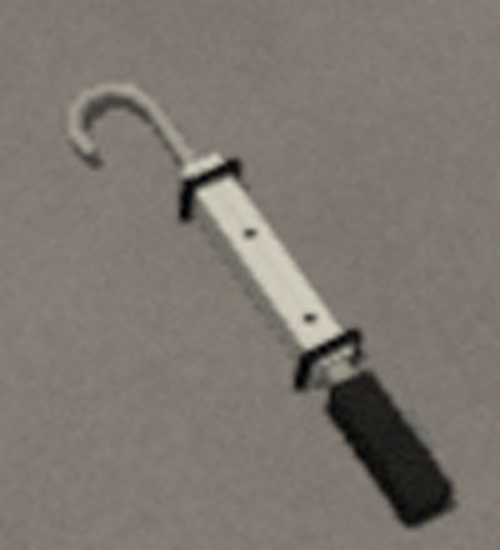

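View pics/c3.png

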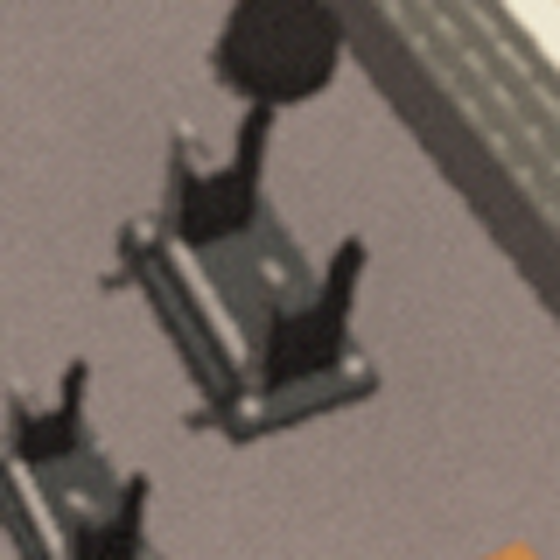

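View pics/c4.png

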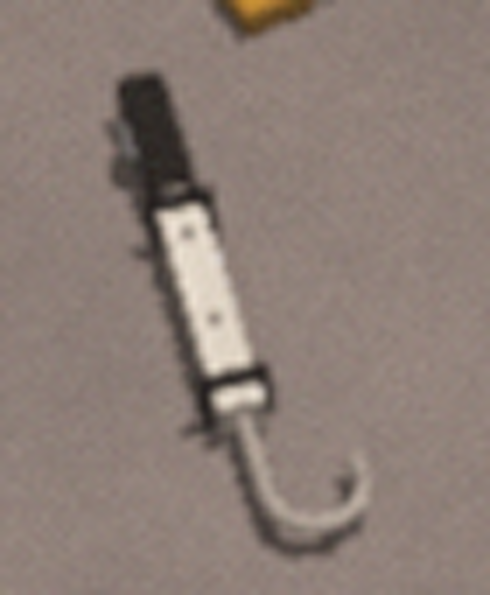

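```bash
python3 - <<'E'
from h import *
for n in ('scene','side'):
    P=np.load(n+'.npy').reshape(-1,3)
    near=(abs(P[:,0]-.66)<.11)&(abs(P[:,1]+.195)<.11)
    f=P[near&(P[:,2]>.008)&(P[:,2]<.016)]
    # keep main cluster within 80mm
    f=f[np.hypot(*(f[:,:2]-[.665,-.195]).T)<.08]
    print(n,'foot z',np.median(f[:,2]),cv2.minAreaRect((f[:,:2]*1000).astype(np.float32)))
    t=P[near&(P[:,2]>.07)&(P[:,2]<.12)]; t=t[np.hypot(*(t[:,:2]-[.665,-.195]).T)<.08]
    print(' tall',len(t)); 
    r=P[near&(P[:,2]>.045)&(P[:,2]<.06)]; r=r[np.hypot(*(r[:,:2]-[.665,-.195]).T)<.08]
    print(' floor?',np.round(cv2.minAreaRect((r[:,:2]*1000).astype(np.float32))[0],1))
    m=(abs(P[:,0]-.46)<.06)&(P[:,1]>-.03)&(P[:,1]<.26)&(P[:,2]>.012)&(P[:,2]<.045)
    q=P[m]
    # tube top
    tt=q[(q[:,2]>.026)&(q[:,2]<.033)&(q[:,1]>.02)&(q[:,1]<.12)]
    vx,vy,x0,y0=cv2.fitLine((tt[:,:2]).astype(np.float32),cv2.DIST_HUBER,0,1e-4,1e-4).ravel()
    print(' tube',len(tt),np.median(tt[:,2]),np.degrees(np.arctan2(vy,vx)),x0,y0, cv2.minAreaRect((tt[:,:2]*1000).astype(np.float32)))
    g=q[(q[:,1]>.15)]; print(' grip',cv2.minAreaRect((g[g[:,2]>.022][:,:2]*1000).astype(np.float32)),np.percentile(g[:,2],95))
    c=q[q[:,2]>.0335]; print(' collars',np.round(c,3)[:30].tolist())
E
```

```text
scene foot z 0.011862329642515879 ((662.2047729492188, -192.20974731445312), (131.69918823242188, 75.9795150756836), 86.26763153076172)
 tall 200
 floor? [ 660.5 -192.8]
 tube 294 0.02962533510075177 79.069046 0.44537985 0.07107496 ((444.4974365234375, 70.49520874023438), (104.10631561279297, 27.925846099853516), 77.14823913574219)
 grip ((463.4515380859375, 192.47389221191406), (81.61581420898438, 31.604524612426758), 79.86335754394531) 0.032846803723617084
 collars [[0.422, 0.017, 0.036], [0.421, 0.02, 0.038], [0.418, 0.02, 0.035], [0.432, 0.016, 0.038], [0.429, 0.016, 0.036], [0.426, 0.018, 0.035], [0.424, 0.019, 0.034], [0.423, 0.022, 0.036], [0.42, 0.023, 0.036], [0.438, 0.015, 0.038], [0.435, 0.015, 0.035], [0.434, 0.018, 0.037], [0.43, 0.018, 0.034], [0.429, 0.021, 0.036], [0.427, 0.022, 0.036], [0.424, 0.023, 0.034], [0.443, 0.012, 0.034], [0.442, 0.015, 0.036], [0.44, 0.016, 0.036], [0.438, 0.018, 0.036], [0.435, 0.019, 0.035], [0.43, 0.022, 0.034], [0.452, 0.014, 0.038], [0.448, 0.014, 0.035], [0.445, 0.015, 0.034], [0.444, 0.017, 0.035], [0.441, 0.019, 0.035], [0.439, 0.02
[... 508 characters left out ...]
6914518
 collars [[0.476, 0.224, 0.035], [0.478, 0.218, 0.034], [0.469, 0.216, 0.035], [0.472, 0.215, 0.034], [0.463, 0.213, 0.035], [0.473, 0.197, 0.035], [0.459, 0.192, 0.035], [0.466, 0.189, 0.035], [0.469, 0.188, 0.034], [0.467, 0.183, 0.035], [0.468, 0.176, 0.036], [0.468, 0.167, 0.034], [0.469, 0.158, 0.037], [0.461, 0.16, 0.034], [0.471, 0.137, 0.035], [0.474, 0.135, 0.035], [0.453, 0.142, 0.034], [0.46, 0.137, 0.035], [0.462, 0.135, 0.036], [0.466, 0.133, 0.036], [0.471, 0.127, 0.04], [0.442, 0.142, 0.034], [0.448, 0.138, 0.035], [0.451, 0.135, 0.037], [0.455, 0.136, 0.034], [0.457, 0.13, 0.039], [0.461, 0.13, 0.036], [0.464, 0.13, 0.035], [0.44, 0.137, 0.034], [0.456, 0.129, 0.034]]
```

Request:
arm_command --rows '[-32.5,5,-39.2,0,80.7,0,0.3,-32.5,5,-39.2,0,80.7,0,0.3,-32.5,5,-39.2,0,80.7,0,0.3,-32.5,5,-39.2,0,80.7,0,0.3,-32.5,5,-39.2,0,80.7,0,0.3,-32.5,5,-39.2,0,80.7,0,0.3,-32.5,5,-39.2,0,80.7,0,0.3,-32.5,5,-39.2,0,80.7,0,0.3,-32.5,5,-39.2,0,80.7,0,0.3,-32.5,5,-39.2,0,80.7,0,0.3,-32.5,5,-39.2,0,80.7,0,0.3,-32.5,5,-39.2,0,80.7,0,0.3]' --force 80

```text
time: 3.35
ee_pos: [0.4404, 0.0832, 0.2552]
tcp_rot: [-90.0, -0.1, -11.4]
wrist_force: [-0.2, 0.4, 0.5]
opening: 0.0556
```

```bash
cat >> h.py <<'E'
from scipy.spatial.transform import Rotation as Ro
def go(p,yaw,o=None):
    o=o or sensors.get_obs(); R=Ro.from_euler('xyz',o['tcp_rot'],degrees=True)
    T=Ro.from_euler('xyz',[-90,0,yaw],degrees=True)
    print('shift cm',np.round(R.inv().apply(np.array(p)-o['ee_pos'])*100,2),'turn',np.round((R.inv()*T).as_rotvec(degrees=True),2))
E
python3 - <<'E'
from h import *
o=sensors.get_obs();print(o['q'],o['ee_pos'],o['tcp_rot'])
c=cam('wrist','w1.png'); P=cloud(c); np.save('w1.npy',P)
P=P.reshape(-1,3)
q=P[(abs(P[:,0]-.46)<.1)&(P[:,1]>-.1)&(P[:,1]<.26)&(P[:,2]>.005)&(P[:,2]<.06)]
tt=q[(q[:,2]>.026)&(q[:,2]<.0325)&(q[:,1]>.025)&(q[:,1]<.12)]
print(len(tt),cv2.fitLine((tt[:,:2]).astype(np.float32),cv2.DIST_HUBER,0,1e-4,1e-4).ravel(),cv2.minAreaRect((tt[:,:2]*1000).astype(np.float32)),np.median(tt[:,2]))
E
```

```text
[ 1.06976784e+01 -9.70980876e+00 -9.52448552e+00  9.01300626e+01
  1.22472155e-03  1.12099796e+02] [0.44038136 0.08319706 0.25515994] [-8.99780751e+01 -5.07398255e-02 -1.14021265e+01]
2578 [0.18255058 0.98319644 0.44417688 0.07426746] ((443.87005615234375, 72.48653411865234), (100.33805847167969, 23.983909606933594), 80.01394653320312) 0.029370271536274584
```

View pics/w1.png

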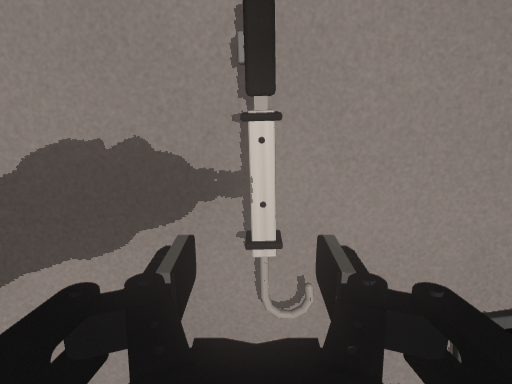

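```bash
python3 - <<'E'
from h import *
o=sensors.get_obs()
P=np.load('w1.npy').reshape(-1,3)
q=P[(abs(P[:,0]-.46)<.1)&(P[:,1]>-.1)&(P[:,1]<.26)&(P[:,2]>.005)&(P[:,2]<.06)]
a=np.radians(79.5);x=np.array([np.cos(a),np.sin(a)]);y=np.array([-x[1],x[0]])
e=(q[:,:2]-[.4455,.074])
s=e@x;t=e@y
col=q[:,2]>.0335
for lo,hi in((-.1,-.04),(.04,.075)):
    m=col&(s>lo)&(s<hi);print(m.sum(),np.percentile(s[m],[2,98]),np.percentile(t[m],[2,50,98]))
m=(abs(s)<.05)&(q[:,2]>.026);print('tube t',np.percentile(t[m],[2,50,98]))
m=(s>.075)&(q[:,2]>.025);print('grip t',np.percentile(t[m],[2,50,98]),s[m].min(), s[m].max())
E
```

```text
245 [-0.0603852  -0.05368264] [-0.01585735  0.00128427  0.01756174]
328 [0.06019633 0.06677047] [-0.01490159  0.00179396  0.0185192 ]
tube t [-0.01043158  0.00137993  0.01285002]
grip t [-0.00984926  0.00309378  0.01818873] 0.07786966217864172 0.15478944238401746
```

```bash
python3 - <<'E'
from h import *
go([.4448,.0768,.078],-10.5)
E
```

```text
shift cm [ 0.19 17.59 -0.06] turn [ 0.13 -1.05  0.08]
```

Request:
arm_command --rows '[0.2,4,-0.1,0,-1,0,0.3,0.2,8,-0.1,0,-1,0,0.3,0.2,11.5,-0.1,0,-1,0,0.3,0.2,14,-0.1,0,-1,0,0.3,0.2,16,-0.1,0,-1,0,0.3,0.2,17,-0.1,0,-1,0,0.3,0.2,17.5,-0.1,0,-1,0,0.3,0.2,17.5,-0.1,0,-1,0,0.3,0.2,17.5,-0.1,0,-1,0,0.3]'

```text
time: 4.15
ee_pos: [0.4422, 0.0841, 0.0811]
tcp_rot: [-90.0, -0.1, -10.0]
wrist_force: [0.5, 0.0, 0.5]
opening: 0.0555
```

```bash
python3 - <<'E'
from h import *
c=cam('wrist','w2.png');cam('scene','s2.png')
go([.4448,.0768,.078],-10.5)
E
```

```text
shift cm [ 0.36  0.35 -0.68] turn [-0.05  0.53  0.12]
```

View pics/w2.png

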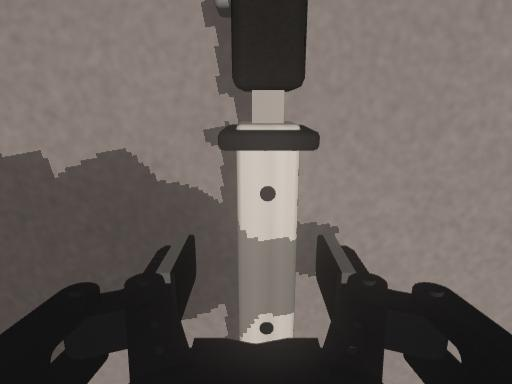

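```bash
python3 - <<'E'
from h import *
for i in range(4):
    o=sensors.get_obs();print(o['time'],o['ee_pos'],o['tcp_rot'],o['q']); cam('wrist')
E
```

```text
4.25 [0.44245128 0.08410978 0.08149267] [-89.95417548  -0.1219307   -9.96744958] [ 1.07636140e+01 -7.06187181e+00 -2.65129079e+01  7.04187069e+01
 -3.03737501e-04  1.10731014e+02]
4.3 [0.44235892 0.0841053  0.08135442] [-89.95712378  -0.11205192  -9.96695386] [ 1.07649005e+01 -7.06034939e+00 -2.65273307e+01  7.04130445e+01
  4.34103275e-04  1.10731813e+02]
4.35 [0.44223549 0.0840707  0.0811533 ] [-89.9649699   -0.09699114  -9.96523152] [ 1.07644543e+01 -7.05565789e+00 -2.65460927e+01  7.04064539e+01
 -1.56863432e-03  1.10729655e+02]
4.4 [0.44213175 0.08403946 0.08093225] [-8.99702886e+01 -8.15536039e-02 -9.96838815e+00] [ 1.07627829e+01 -7.04780047e+00 -2.65643007e+01  7.03967093e+01
 -1.08103255e-03  1.10731149e+02]
```

Request:
arm_command --rows '[0.3,0.2,-0.7,0,0.5,0,0.3,0.3,0.2,-0.7,0,0.5,0,0.3,0.3,0.2,-0.7,0,0.5,0,0.3,0.3,0.2,-0.7,0,0.5,0,0.3]'

```text
time: 4.78
ee_pos: [0.4434, 0.0763, 0.078]
tcp_rot: [-90.0, 0.0, -10.5]
wrist_force: [0.2, -0.0, 0.3]
opening: 0.0553
```

```bash
python3 - <<'E'
from h import *
c=cam('wrist','w2.png');cam('scene','s2.png')
o=sensors.get_obs();print(o['ee_pos'],o['wrist_force'],o['time'])
go([.4448,.0768,.078],-10.5)
E
```

```text
[0.44337919 0.07645306 0.07803485] [-0.22487597 -0.09690922 -0.29226549] 4.8833
shift cm [0.13 0.   0.06] turn [-0.    0.02 -0.  ]
```

View pics/w2.png

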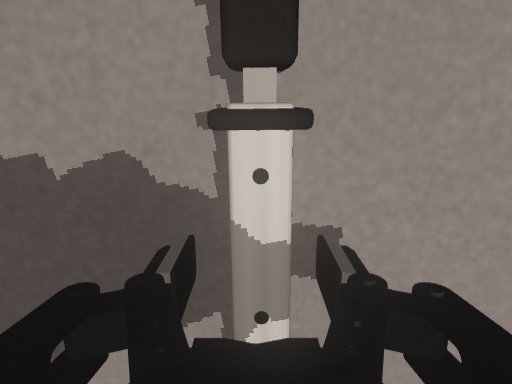

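Request:
arm_command --rows '[0.1,0,0,0,0,0,0.0,0.1,0,0,0,0,0,-0.3,0.1,0,0,0,0,0,-0.6,0.1,0,0,0,0,0,-0.8,0.1,0,0,0,0,0,-0.8,0.1,0,0,0,0,0,-0.8,0.1,0,0,0,0,0,-0.8]' --force 80

```text
time: 5.47
ee_pos: [0.4446, 0.0764, 0.0784]
tcp_rot: [-90.0, -0.0, -10.5]
wrist_force: [-0.2, -0.1, 5.1]
opening: 0.0225
```

Request:
arm_command --rows '[0,-0.5,0,0,0,0,-0.8,0,-1.5,0,0,0,0,-0.8,0,-3,0,0,0,0,-0.8,0,-5,0,0,0,0,-0.8,0,-8,0,0,0,0,-0.8,0,-11,0,0,0,0,-0.8,0,-13,0,0,0,0,-0.8,0,-14,0,0,0,0,-0.8,0,-14,0,0,0,0,-0.8]'

```text
time: 6.22
ee_pos: [0.445, 0.0764, 0.2202]
tcp_rot: [-89.9, -0.2, -10.5]
wrist_force: [0.4, 0.7, -4.6]
opening: 0.0224
```

```bash
python3 - <<'E'
from h import *
c=cam('wrist','w3.png');P=cloud(c); np.save('w3.npy',P); s=cam('scene','s3.png')
o=sensors.get_obs();print(o['ee_pos'],o['wrist_force'],o['torque'],o['time'])
np.savez('pose3.npz',p=o['ee_pos'],r=o['tcp_rot'])
go([.662,-.193,.22],-3.6)
E
```

```text
[0.44412224 0.0763046  0.21707516] [ 0.25950047  0.74956012 -4.41005426] [-0.02123556  0.01648189 -0.00746636] 6.3167
shift cm [ 26.32  -0.31 -22.52] turn [ 0.02 -6.87 -0.06]
```

View pics/w3.png

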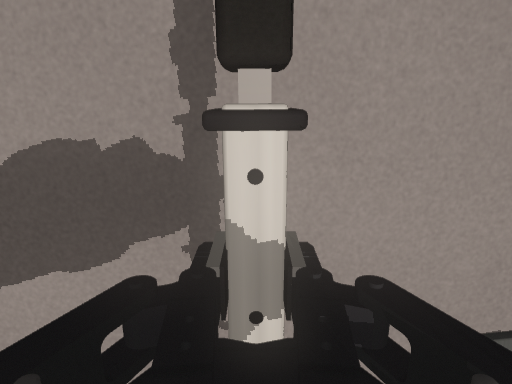

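View pics/s3.png

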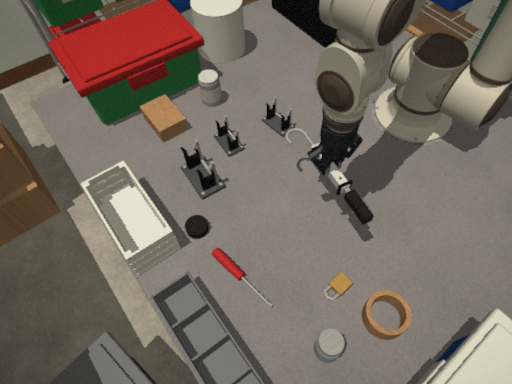

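Request:
arm_command --rows '[2,0,-2,0,-0.5,0,-0.8,5,0,-4.5,0,-1.5,0,-0.8,8,0,-7,0,-2.5,0,-0.8,11,0,-9.5,0,-3,0,-0.8,14,0,-12,0,-4,0,-0.8,17,0,-14.5,0,-5,0,-0.8,20,0,-17,0,-6,0,-0.8,22.5,0,-19.5,0,-6.5,0,-0.8,24.5,0,-21,0,-6.9,0,-0.8,26,0,-22.2,0,-6.9,0,-0.8,26.3,0,-22.5,0,-6.9,0,-0.8,26.3,0,-22.5,0,-6.9,0,-0.8]'

```text
time: 7.32
ee_pos: [0.6619, -0.1937, 0.2147]
tcp_rot: [-89.9, 0.2, -3.7]
wrist_force: [1.2, -0.6, -4.2]
opening: 0.0222
```

```bash
python3 - <<'E'
from h import *
for i in range(3): c=cam('wrist','w4.png')
P=cloud(c); np.save('w4.npy',P); s=cam('scene','s4.png');d=cam('side','d4.png'); np.save('s4.npy',cloud(s));np.save('d4.npy',cloud(d))
o=sensors.get_obs();print(o['ee_pos'],o['tcp_rot'],o['q'],o['wrist_force'],o['torque'],o['time'])
np.savez('pose4.npz',p=o['ee_pos'],r=o['tcp_rot'])
go([.662,-.193,.22],-3.6)
for n,c,x,y in (('s4c',s,150,110),('d4c',d,255,140)): cv2.imwrite(f'pics/{n}.png',cv2.resize(c['pixels'][y:y+120,x:x+130],None,fx=5,fy=5,interpolation=cv2.INTER_CUBIC))
E
```

```text
[ 0.6616077  -0.19173732  0.21808181] [-8.99883853e+01  1.78244610e-02 -3.51731005e+00] [-1.61641517e+01  2.38399194e+01  2.32244884e+01  8.94045039e+01
  7.43040978e-03  7.73531589e+01] [ 0.50060335 -0.22900115 -4.24013674] [ 0.0287802  -0.02892492  0.02362772] 7.5667
shift cm [ 0.05 -0.19 -0.12] turn [-0.01  0.08 -0.02]
```

View pics/w4.png

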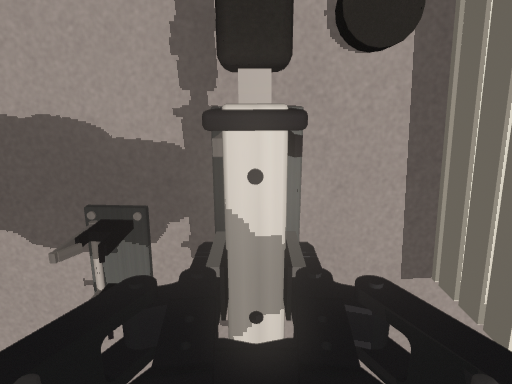

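View pics/s4c.png

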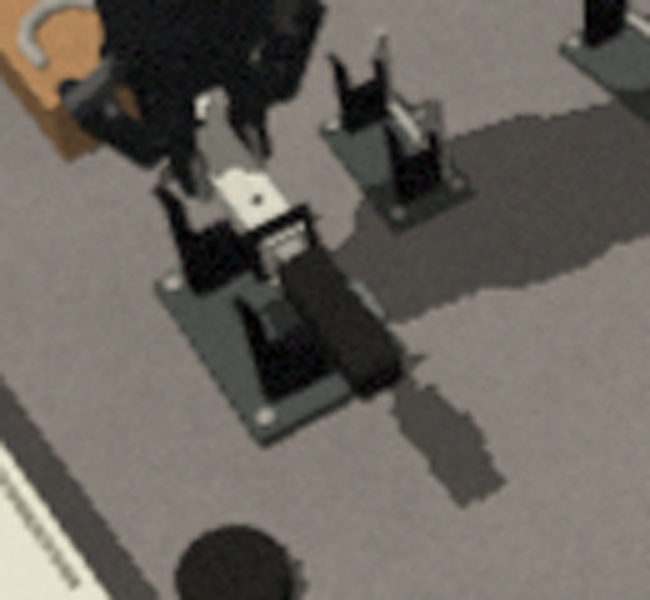

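View pics/d4c.png

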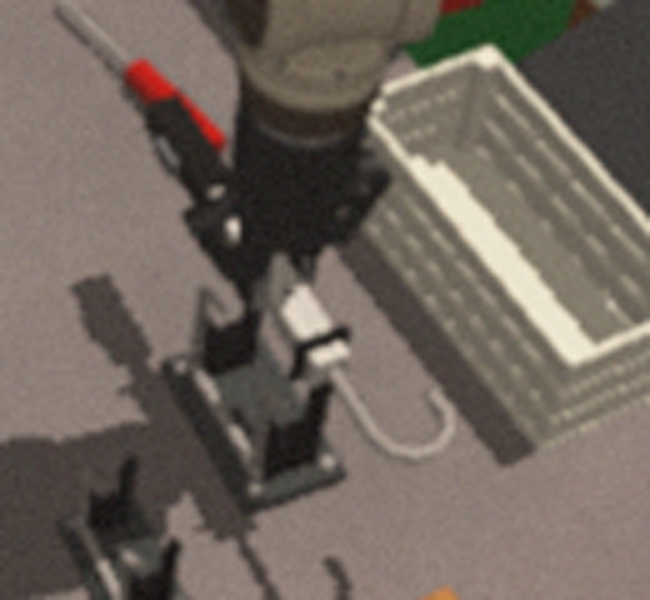

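```bash
python3 - <<'E'
from h import *
z=np.load('pose4.npz');R=Ro.from_euler('xyz',z['r'],degrees=True)
P=np.load('w4.npy').reshape(-1,3)
a=np.radians(86.4)
L=R.inv().apply(P-z['p'])  # tool frame: x right, y down, z ahead
import numpy as np
f=L[(P[:,2]>.007)&(P[:,2]<.017)&(abs(L[:,0])<.06)&(L[:,2]>.0)&(L[:,2]<.09)]
print('foot n',len(f),'z range',f[:,2].min(),f[:,2].max())
for lo in np.arange(.0,.08,.01):
    g=f[(f[:,2]>=lo)&(f[:,2]<lo+.01)]
    if len(g)>5: print(round(lo,2),len(g),np.percentile(g[:,0],[0,1,99,100]).round(4))
t=L[(L[:,1]>.035)&(L[:,1]<.075)&(abs(L[:,0])<.03)&(L[:,2]>0)&(L[:,2]<.075)]
for lo in np.arange(.0,.075,.01):
    g=t[(t[:,2]>=lo)&(t[:,2]<lo+.01)]
    if len(g)>5: print('tube',round(lo,2),len(g),np.percentile(g[:,0],[1,50,99]).round(4),np.percentile(g[:,1],[2,20,50]).round(4))
for n in('s4','d4'):
    Q=np.load(n+'.npy').reshape(-1,3)
    m=(Q[:,0]>.6)&(Q[:,0]<.78)&(Q[:,1]>-.4)&(Q[:,1]<-.26)&(Q[:,2]>.02)&(Q[:,2]<.3)
    q=Q[m];print(n,m.sum(), 'low',[ (np.round(v,3).tolist()) for v in q[q[:,2]<.13][::25]])
S=np.load('scene.npy').reshape(-1,3)
for x0 in (.70,.72,.74,.76,.78):
    m=(abs(S[:,0]-x0)<.01)&(S[:,1]>-.4)&(S[:,1]<.05); print(x0,[(round(yy,2),round(S[m&(abs(S[:,1]-yy)<.02)][:,2].max(),3) if (m&(abs(S[:,1]-yy)<.02)).any() else None) for yy in np.arange(-.38,.05,.04)])
E
```

```text
foot n 809 z range 3.0502353817829053e-05 0.06386460598930627
0.0 277 [-0.0385 -0.0382  0.0368  0.0375]
0.01 288 [-0.0386 -0.038   0.0372  0.0374]
0.02 85 [-0.0385 -0.0384  0.0367  0.0368]
0.03 7 [-0.0376 -0.0376 -0.0351 -0.035 ]
0.04 89 [-0.0386 -0.0386  0.037   0.0371]
0.06 63 [-0.0376 -0.0375  0.037   0.037 ]
tube 0.0 2488 [-0.0258 -0.0012  0.023 ] [0.0366 0.0458 0.0506]
tube 0.01 2566 [-0.0191 -0.0016  0.0163] [0.0371 0.0469 0.0507]
tube 0.02 1539 [-0.0131 -0.0016  0.0103] [0.0495 0.0503 0.0508]
tube 0.03 1625 [-0.0132 -0.0015  0.0101] [0.0495 0.0502 0.0508]
tube 0.04 1746 [-0.0133 -0.0015  0.0102] [0.0495 0.0502 0.0508]
tube 0.05 2080 [-0.0181 -0.0018  0.0148] [0.044  0.0452 0.0502]
tube 0.06 2166 [-0.0187 -0.0015  0.0153] [0.0437 0.0446 0.0456]
tube 0.07 483 [-0.0076 -0.0018  0.0043] [0.0554 0.0562 0.0566]
s4 200 low [[0.649, -0.397, 0.051], [0.665, -0.394, 0.048], [0.637, -0.379, 0.029], [0.689, -0.393, 0.034], [0.676, -0.377, 0.026]]
d4 369 low [[0.684, -0.379, 0.052], [0.653, -0.377, 0.048], [0.675, -0.393, 0.05], [0.64, -0.381, 0.046], [0.658, -0.389, 0.04], [0.611, -0.38, 
[... 1591 characters left out ...]
np.float64(0.004)), (np.float64(-0.18), np.float64(0.004)), (np.float64(-0.14), np.float64(0.003)), (np.float64(-0.1), np.float64(0.025)), (np.float64(-0.06), np.float64(0.027)), (np.float64(-0.02), np.float64(0.028)), (np.float64(0.02), np.float64(0.029))]
0.78 [(np.float64(-0.38), np.float64(0.004)), (np.float64(-0.34), np.float64(0.003)), (np.float64(-0.3), np.float64(0.004)), (np.float64(-0.26), np.float64(0.004)), (np.float64(-0.22), np.float64(0.004)), (np.float64(-0.18), np.float64(0.005)), (np.float64(-0.14), np.float64(0.004)), (np.float64(-0.1), np.float64(0.027)), (np.float64(-0.06), np.float64(0.029)), (np.float64(-0.02), np.float64(0.027)), (np.float64(0.02), np.float64(0.021))]
```

Request:
arm_command --rows '[0.1,1,-0.1,0,0,0,-0.8,0.1,2,-0.1,0,0,0,-0.8,0.1,3,-0.1,0,0,0,-0.8,0.1,3.5,-0.1,0,0,0,-0.8,0.1,3.5,-0.1,0,0,0,-0.8,0.1,3.5,-0.1,0,0,0,-0.8]'

```text
time: 8.07
ee_pos: [0.6627, -0.1937, 0.1824]
tcp_rot: [-90.0, 0.1, -3.6]
wrist_force: [0.3, -0.4, -2.8]
opening: 0.0226
```

```bash
python3 - <<'E'
from h import *
c=cam('wrist','w5.png'); s=cam('scene');d=cam('side')
o=sensors.get_obs();print(o['ee_pos'],o['tcp_rot'],o['wrist_force'],o['time'])
for n,c,x,y in (('s5c',s,150,110),('d5c',d,255,140)): cv2.imwrite(f'pics/{n}.png',cv2.resize(c['pixels'][y:y+110,x:x+110],None,fx=5,fy=5,interpolation=cv2.INTER_CUBIC))
E
```

```text
[ 0.66322249 -0.19386784  0.1836527 ] [-9.00137799e+01 -5.17427738e-02 -3.57288122e+00] [ 0.00866717 -0.62574581 -4.02714028] 8.2167
```

View pics/w5.png

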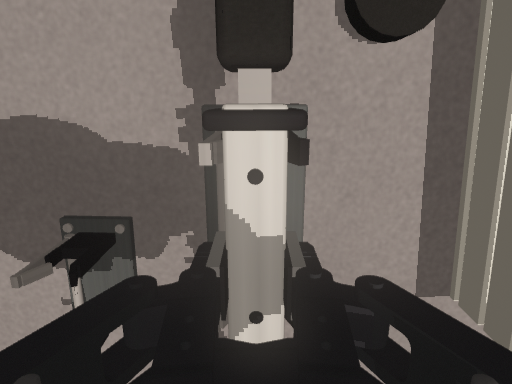

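View pics/s5c.png

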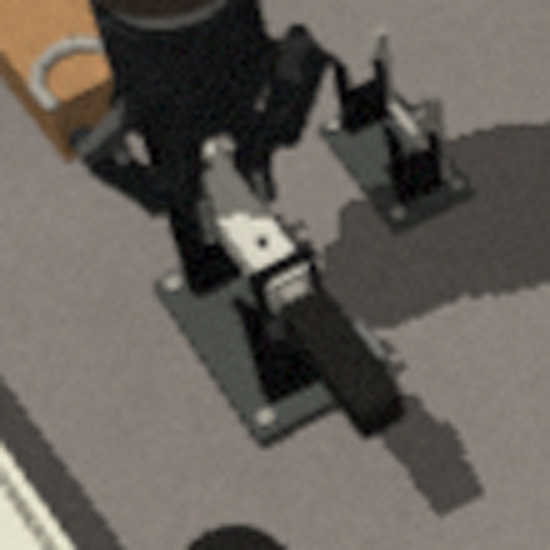

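View pics/d5c.png

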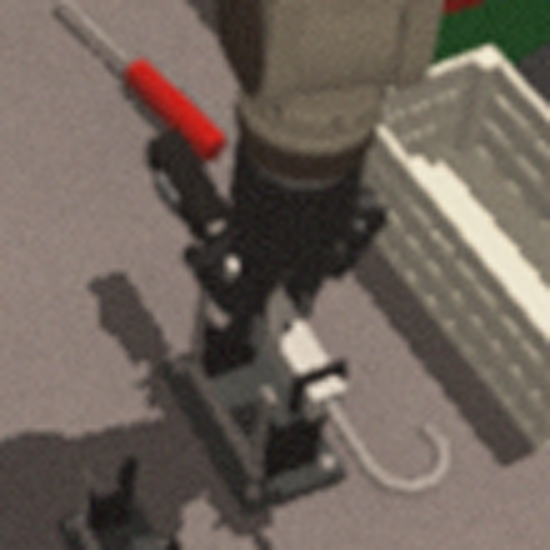

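```bash
python3 - <<'E'
from h import *
c=cam('wrist');P=cloud(c).reshape(-1,3);o=sensors.get_obs();print(o['ee_pos'],o['wrist_force'])
R=Ro.from_euler('xyz',o['tcp_rot'],degrees=True);L=R.inv().apply(P-o['ee_pos'])
m=(P[:,2]>.085)&(P[:,2]<.112)&(abs(L[:,0])<.04)&(L[:,2]>.025)&(L[:,2]<.09)
q=L[m];w=P[m]
for s in(-1,1):
    k=np.sign(q[:,0])==s
    print(s,k.sum(),'x',np.percentile(q[k,0],[2,50,98]).round(4),'z',np.percentile(q[k,2],[2,50,98]).round(4),'h',np.percentile(w[k,2],[2,50,98]).round(4))
m=(P[:,2]>.135)&(abs(L[:,0])>.0135)&(abs(L[:,0])<.02)&(L[:,2]>.04)&(L[:,2]<.08)
print('collar z',np.percentile(L[m,2],[2,98]),L[m,0].min(),L[m,0].max())
m=(abs(L[:,2]-.035)<.01)&(L[:,1]>.045)&(L[:,1]<.055)&(abs(L[:,0])<.02);print('tube',np.percentile(L[m,0],[1,99]))
E
```

```text
[ 0.66324322 -0.19385745  0.18370353] [ 0.06119283 -1.04657443 -4.73581056]
-1 617 x [-0.027 -0.022 -0.017] z [0.0402 0.0456 0.0501] h [0.0905 0.1053 0.1074]
1 530 x [0.0146 0.0182 0.0227] z [0.0394 0.0458 0.0512] h [0.091  0.1001 0.1025]
collar z [0.05793507 0.06452313] -0.019473330377978392 0.016502014926608532
tube [-0.01305184  0.01036462]
```

Request:
arm_command --rows '[0,0.5,0,0,0,0,-0.8,0,1,0,0,0,0,-0.8,0,1.4,0,0,0,0,-0.8,0,1.8,0,0,0,0,-0.8,0,2.2,0,0,0,0,-0.8,0,2.6,0,0,0,0,-0.8,0,3.0,0,0,0,0,-0.8]'

```text
time: 8.85
ee_pos: [0.6633, -0.1939, 0.156]
tcp_rot: [-90.1, -0.2, -3.6]
wrist_force: [-5.4, 0.4, 13.5]
opening: 0.0225
```

Request:
arm_command --rows '[0,0.4,0,0,0,0,-0.8,0,0.8,0,0,0,0,-0.8,0,1.2,0,0,0,0,-0.8,0,1.2,0,0,0,0,-0.8]'

```text
time: 9.18
ee_pos: [0.663, -0.1938, 0.1396]
tcp_rot: [-90.0, 0.0, -3.6]
wrist_force: [4.0, -1.0, -5.0]
opening: 0.0225
```

```bash
python3 - <<'E'
from h import *
c=cam('wrist','w6.png'); s=cam('scene');d=cam('side')
o=sensors.get_obs();print(o['ee_pos'],o['tcp_rot'],o['wrist_force'],o['torque'],o['time'])
for n,c,x,y in (('s6c',s,150,110),('d6c',d,255,140)): cv2.imwrite(f'pics/{n}.png',cv2.resize(c['pixels'][y:y+110,x:x+110],None,fx=5,fy=5,interpolation=cv2.INTER_CUBIC))
E
```

```text
[ 0.66298145 -0.19370941  0.14009075] [-8.99820067e+01  5.52410769e-02 -3.56740290e+00] [ 3.50751941e+00  1.48194745e-03 -5.72571054e+00] [-0.05037594 -0.58302571 -0.0519234 ] 9.3333
```

View pics/w6.png

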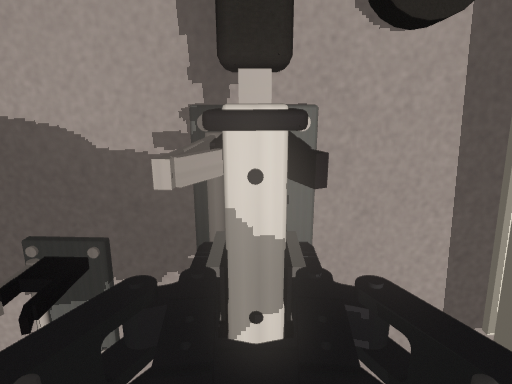

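View pics/s6c.png

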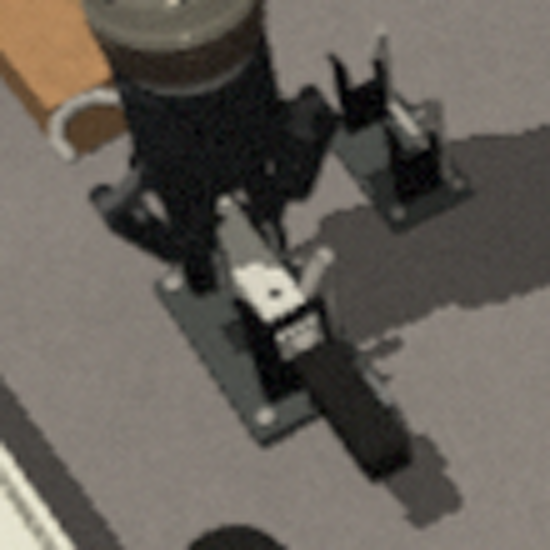

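Request:
arm_command --rows '[0,0.4,0,0,0,0,-0.8,0,0.8,0,0,0,0,-0.8,0,1.1,0,0,0,0,-0.8,0,1.3,0,0,0,0,-0.8,0,1.4,0,0,0,0,-0.8,0,1.4,0,0,0,0,-0.8]'

```text
time: 9.83
ee_pos: [0.6625, -0.1937, 0.1261]
tcp_rot: [-90.0, 0.1, -3.6]
wrist_force: [0.1, 1.0, -4.5]
opening: 0.0224
```

```bash
python3 - <<'E'
from h import *
c=cam('wrist','w7.png'); s=cam('scene');d=cam('side')
o=sensors.get_obs();print(o['ee_pos'],o['tcp_rot'],o['wrist_force'],o['torque'],o['time'])
P=cloud(c).reshape(-1,3);R=Ro.from_euler('xyz',o['tcp_rot'],degrees=True);L=R.inv().apply(P-o['ee_pos'])
m=(L[:,2]>.02)&(L[:,2]<.055)&(L[:,1]>.045)&(L[:,1]<.055)&(abs(L[:,0])<.01);print('tube top',np.percentile(P[m,2],[5,50,95]))
for n,c,x,y in (('s7c',s,150,110),('d7c',d,255,140)): cv2.imwrite(f'pics/{n}.png',cv2.resize(c['pixels'][y:y+110,x:x+110],None,fx=5,fy=5,interpolation=cv2.INTER_CUBIC))
E
```

```text
[ 0.66294333 -0.19380118  0.12704614] [-8.99983094e+01  1.05413383e-02 -3.57261543e+00] [-0.10101765 -0.51963814 -3.99915644] [ 0.0388744   0.03675959 -0.0134321 ] 9.9833
tube top [0.07603783 0.07710406 0.07817101]
```

View pics/w7.png

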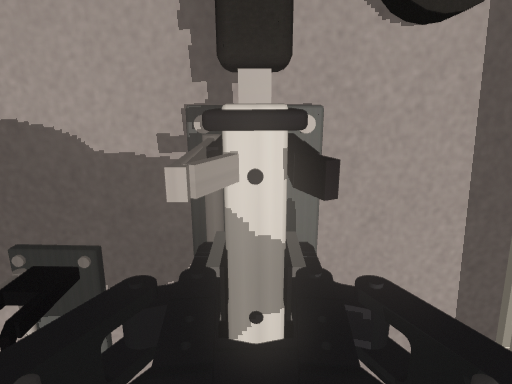

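View pics/s7c.png

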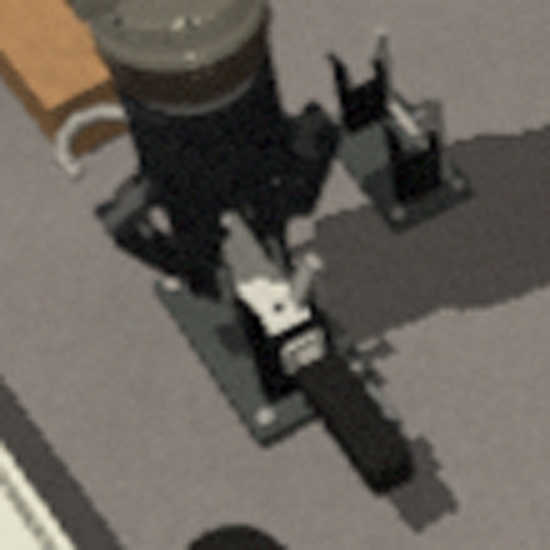

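View pics/d7c.png

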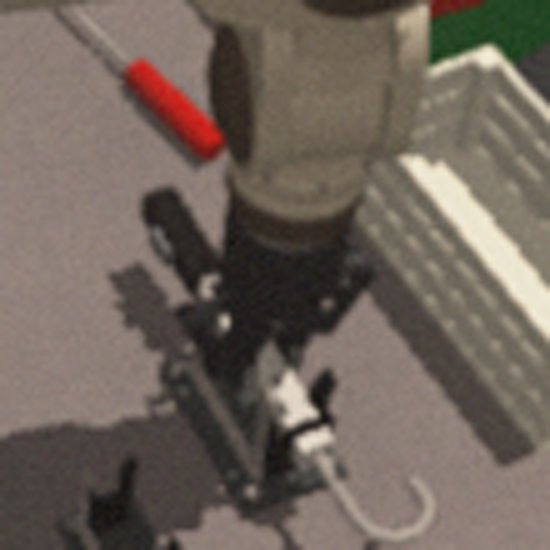

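Request:
arm_command --rows '[0,0.1,0,0,0,0,-0.8,0,0.2,0,0,0,0,-0.8,0,0.3,0,0,0,0,-0.8,0,0.3,0,0,0,0,-0.8,0,0.3,0,0,0,0,-0.8]'

```text
time: 10.4
ee_pos: [0.6631, -0.1938, 0.1255]
tcp_rot: [-90.0, -0.1, -3.6]
wrist_force: [-3.6, 0.9, 5.3]
opening: 0.0225
```

```bash
python3 - <<'E'
from h import *
o=sensors.get_obs();print(o['ee_pos'],o['wrist_force'],o['torque'],o['time'])
E
```

```text
[ 0.66308048 -0.19378378  0.12552083] [-3.58889379  0.85393889  5.33784618] [0.27338238 0.76170697 0.06861741] 10.4
```

Request:
arm_command --rows '[0,0.05,0,0,0,0,-0.8,0,0.05,0,0,0,0,-0.4,0,0.05,0,0,0,0,-0.1,0,0.05,0,0,0,0,-0.1,0,0,0,0,0,0,-0.1,0,0,0,0,0,0,-0.1]'

```text
time: 10.9
ee_pos: [0.6631, -0.1938, 0.1241]
tcp_rot: [-90.0, -0.0, -3.6]
wrist_force: [-0.5, 0.4, 0.6]
opening: 0.0382
```

```bash
python3 - <<'E'
from h import *
c=cam('wrist','w8.png'); s=cam('scene','s8.png');d=cam('side')
o=sensors.get_obs();print(o['ee_pos'],o['wrist_force'],o['opening'],o['time'])
P=cloud(c).reshape(-1,3);R=Ro.from_euler('xyz',o['tcp_rot'],degrees=True);L=R.inv().apply(P-o['ee_pos'])
m=(L[:,2]>.02)&(L[:,2]<.04)&(L[:,1]>.042)&(L[:,1]<.055)&(abs(L[:,0])<.01);print('tube top',np.percentile(P[m,2],[5,50,95]))
E
```

```text
[ 0.66307441 -0.19377224  0.12399588] [-0.32461448  0.20279701  0.15113128] 0.038487780734849535 11.05
tube top [0.07553618 0.07647706 0.07748637]
```

View pics/w8.png

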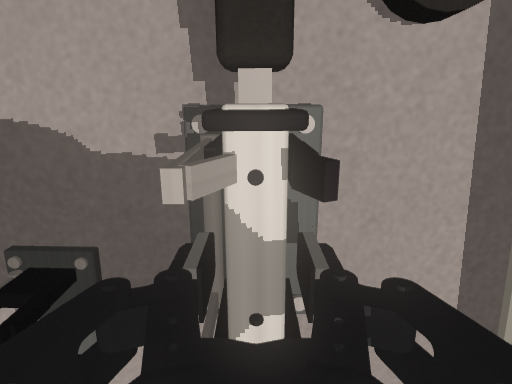

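Request:
arm_command --rows '[0,-1.5,0,0,0,0,-0.1,0,-4,0,0,0,0,0,0,-7,0,0,0,0,0.2,0,-9,1,0,0,0,0.3,0,-9,3.5,0,0,0,0.3,0,-9,5.5,0,0,0,0.3,0,-9,6,0,0,0,0.3,0,-9,6,0,0,0,0.3,0,-9,6,0,0,0,0.3]'

```text
time: 11.8
ee_pos: [0.6667, -0.134, 0.2138]
tcp_rot: [-90.0, 0.0, -3.5]
wrist_force: [0.4, -0.5, -0.2]
opening: 0.0557
```

```bash
python3 - <<'E'
from h import *
c=cam('wrist','w9.png'); s=cam('scene','s9.png');d=cam('side','d9.png')
o=sensors.get_obs();print(o['ee_pos'],o['tcp_rot'],o['wrist_force'],o['opening'],o['time'])
P=cloud(c);np.save('w9.npy',P);np.save('s9.npy',cloud(s));np.save('d9.npy',cloud(d));P=P.reshape(-1,3);R=Ro.from_euler('xyz',o['tcp_rot'],degrees=True);L=R.inv().apply(P-o['ee_pos'])
g=(L[:,2]>.02)&(L[:,2]<.12)&(P[:,2]>.055)&(P[:,2]<.09)&(abs(L[:,0])<.03)
Lg=L[g];Pg=P[g]
for lo in np.arange(.02,.12,.006):
    k=(Lg[:,2]>=lo)&(Lg[:,2]<lo+.006)
    if k.sum()>5: print(round(lo,3),k.sum(),np.percentile(Lg[k,0],[1,50,99]).round(4),np.percentile(Pg[k,2],[50,98]).round(4))
print('far end',Lg[:,2].max())
for n,c,x,y in (('s9c',s,150,110),('d9c',d,255,140)): cv2.imwrite(f'pics/{n}.png',cv2.resize(c['pixels'][y:y+110,x:x+110],None,fx=5,fy=5,interpolation=cv2.INTER_CUBIC))
E
```

```text
[ 0.66661877 -0.13484822  0.21371781] [-9.00076489e+01  2.49559833e-02 -3.62286452e+00] [-0.21317306 -0.66916132 -0.34919443] 0.0551501536057768 11.95
0.02 306 [-0.0136 -0.0013  0.011 ] [0.077  0.0784]
0.026 375 [-0.0135 -0.0007  0.0116] [0.0772 0.0787]
0.032 384 [-0.0141 -0.0013  0.0115] [0.0773 0.0787]
0.038 397 [-0.014  -0.0013  0.0113] [0.0773 0.0788]
0.044 424 [-0.0192 -0.0026  0.0113] [0.0771 0.0787]
0.05 492 [-0.0196 -0.0044  0.0111] [0.0771 0.0788]
0.056 508 [-0.0202 -0.0044  0.011 ] [0.0771 0.0789]
0.062 553 [-0.02   -0.0038  0.011 ] [0.077  0.0789]
0.068 491 [-0.0198 -0.0031  0.0115] [0.077  0.0788]
0.074 453 [-0.014  -0.0013  0.0114] [0.0772 0.0786]
0.08 448 [-0.0139 -0.0013  0.0113] [0.0772 0.0789]
0.086 473 [-0.0139 -0.0013  0.0112] [0.0773 0.0787]
0.092 475 [-0.0144 -0.0013  0.0111] [0.0771 0.0786]
0.098 72 [-0.012  -0.0013  0.0094] [0.0756 0.0773]
far end 0.0993401374358739
```

View pics/w9.png

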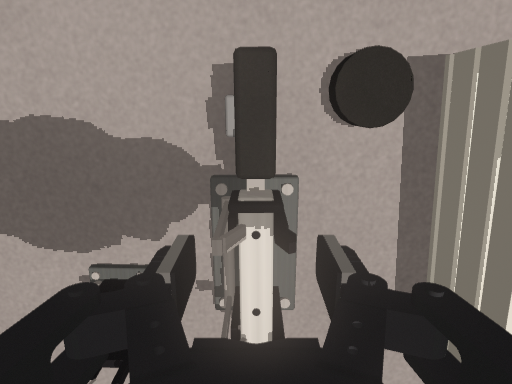

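View pics/s9c.png

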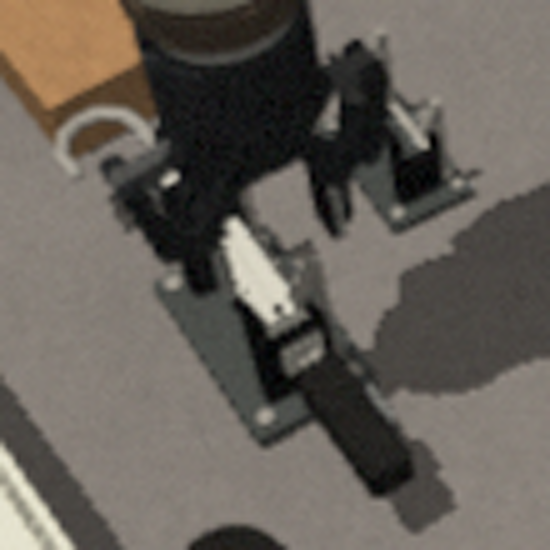

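View pics/d9c.png

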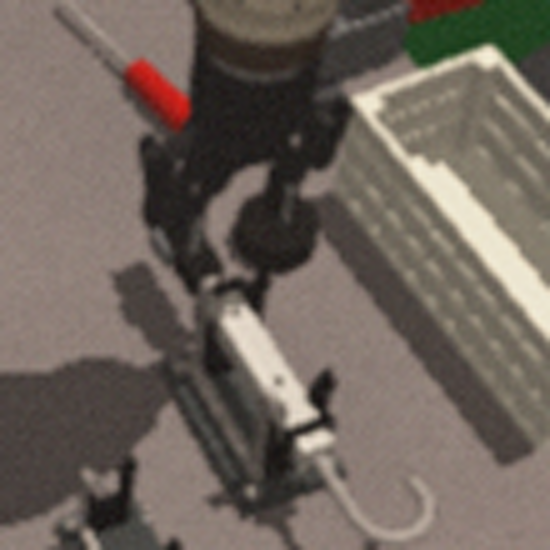

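Request:
arm_command --rows '[-0.1,0,3,0,0,0,0.3,-0.1,0,5,0,0,0,0.3,-0.1,1.5,5.8,0,0,0,0.3,-0.1,4,5.8,0,0,0,0.3,-0.1,6.5,5.8,0,0,0,0.3,-0.1,8.5,5.8,0,0,0,0.3,-0.1,9.2,5.8,0,0,0,0.3,-0.1,9.5,5.8,0,0,0,0.3,-0.1,9.5,5.8,0,0,0,0.3,-0.1,9.5,5.8,0,0,0,0.3]'

```text
time: 12.78
ee_pos: [0.6699, -0.0764, 0.1205]
tcp_rot: [-90.0, -0.1, -3.6]
wrist_force: [-0.8, 0.1, 0.8]
opening: 0.0555
```

```bash
python3 - <<'E'
from h import *
c=cam('wrist','w10.png')
o=sensors.get_obs();print(o['ee_pos'],o['tcp_rot'],o['wrist_force'],o['opening'],o['time'])
# expected grip mid from previous obs
p=np.array([.66662,-.13485,.21372]);R=Ro.from_euler('xyz',[-90,0,-3.62],degrees=True)
t=p+R.apply([-.0013,0,.0585]);t[2]=.119;print('target',t);go(t,-3.6)
P=cloud(c).reshape(-1,3);L=Ro.from_euler('xyz',o['tcp_rot'],degrees=True).inv().apply(P-o['ee_pos'])
g=(L[:,2]>.01)&(L[:,2]<.06)&(P[:,2]>.065)&(P[:,2]<.09)&(abs(L[:,0])<.02);print(np.percentile(L[g,0],[1,99]),L[g,2].max())
E
```

```text
[ 0.67003412 -0.07629333  0.12073583] [-90.00812333  -0.1283731   -3.5910039 ] [ 0.89368791  0.59317163 -0.49839421] 0.05552718696667413 12.8333
target [ 0.66901622 -0.07638464  0.119     ]
shift cm [-0.1   0.17 -0.02] turn [0.01 0.01 0.13]
[-0.0182353   0.01109514] 0.041504223041311995
```

View pics/w10.png

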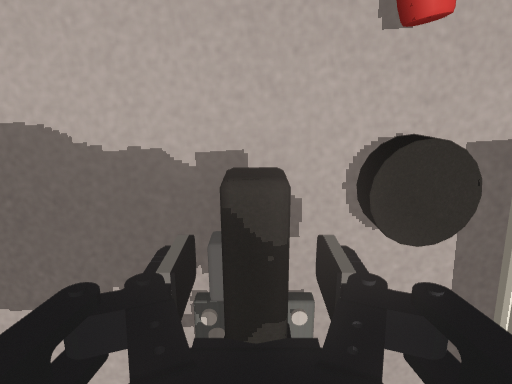

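Request:
arm_command --rows '[0,0.15,0,0,0,0,0.1,0,0.15,0,0,0,0,-0.1,0,0.15,0,0,0,0,-0.3,0,0.15,0,0,0,0,-0.5,0,0.15,0,0,0,0,-0.8,0,0.15,0,0,0,0,-0.8,0,0.15,0,0,0,0,-0.8,0,0.15,0,0,0,0,-0.8]' --force 60

```text
time: 13.5
ee_pos: [0.6697, -0.0759, 0.1182]
tcp_rot: [-90.0, -0.1, -3.6]
wrist_force: [0.9, 0.9, 5.5]
opening: 0.0251
```

```bash
python3 - <<'E'
from h import *
c=cam('wrist','w11.png')
o=sensors.get_obs();print(o['ee_pos'],o['tcp_rot'],o['wrist_force'],o['torque'],o['opening'],o['time'])
E
```

```text
[ 0.66972061 -0.07584254  0.11821481] [-8.99979725e+01 -7.30064297e-02 -3.55943141e+00] [0.86622226 1.72969097 6.22616115] [0.15256905 0.0250877  0.06386828] 0.025202839278482294 13.55
```

View pics/w11.png

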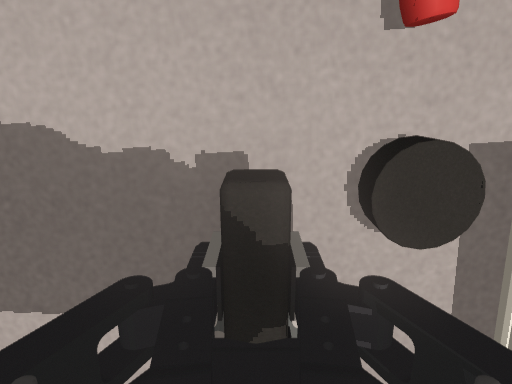

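Request:
arm_command --rows '[0,-0.05,0,0,0,0,-0.8,0,-0.05,0.4,0,0,0,-0.8,0,-0.05,0.8,0,0,0,-0.8,0,-0.05,1.2,0,0,0,-0.8,0,-0.05,1.8,0,0,0,-0.8,0,-0.05,2.4,0,0,0,-0.8,0,-0.05,3,0,0,0,-0.8,0,-0.05,3,0,0,0,-0.8]' --force 80

```text
time: 14.22
ee_pos: [0.6713, -0.0447, 0.118]
tcp_rot: [-90.0, 0.0, -3.5]
wrist_force: [1.0, -3.1, 4.3]
opening: 0.0246
```

```bash
python3 - <<'E'
from h import *
c=cam('wrist','w12.png');s=cam('scene');d=cam('side')
o=sensors.get_obs();print(o['ee_pos'],o['tcp_rot'],o['wrist_force'],o['torque'],o['opening'],o['time'])
for n,c,x,y in (('s12c',s,150,110),('d12c',d,255,140)): cv2.imwrite(f'pics/{n}.png',cv2.resize(c['pixels'][y:y+110,x:x+110],None,fx=5,fy=5,interpolation=cv2.INTER_CUBIC))
E
```

```text
[ 0.67125694 -0.04575405  0.11804591] [-8.99989675e+01  9.69325814e-06 -3.54517073e+00] [ 0.98025671 -3.14007897  4.50971549] [-0.87568462 -0.19865146  0.1256482 ] 0.0248548039915387 14.3667
```

View pics/s12c.png

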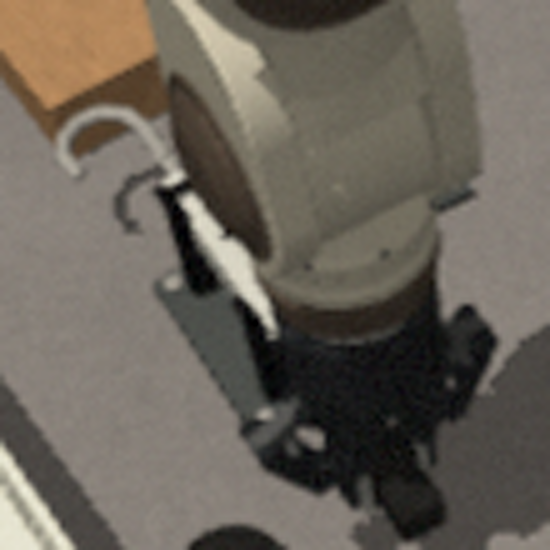

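View pics/d12c.png

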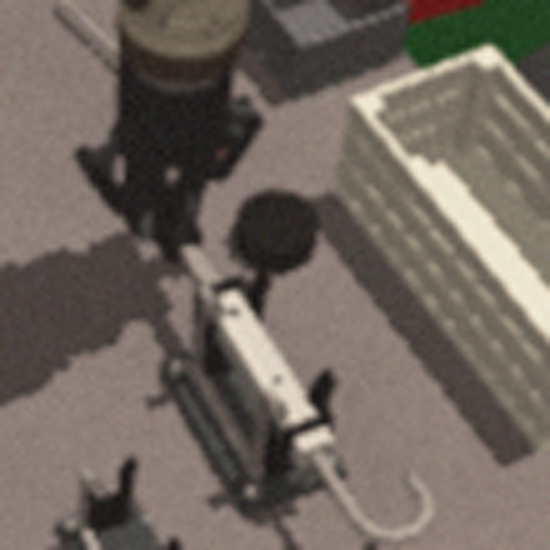

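Request:
arm_command --rows '[0,0,0.8,0,0,0,-0.8,0,0,1.6,0,0,0,-0.8,0,0,2.4,0,0,0,-0.8,0,0,3.2,0,0,0,-0.8,0,0,4,0,0,0,-0.8,0,0,4.8,0,0,0,-0.8,0,0,5.6,0,0,0,-0.8,0,0,6.4,0,0,0,-0.8,0,0,7,0,0,0,-0.8,0,0,7.4,0,0,0,-0.8,0,0,7.6,0,0,0,-0.8]'

```text
time: 15.28
ee_pos: [0.6757, 0.0306, 0.1176]
tcp_rot: [-90.0, 0.1, -3.6]
wrist_force: [0.2, -5.4, 2.1]
opening: 0.0252
```

```bash
python3 - <<'E'
from h import *
c=cam('wrist','w13.png');s=cam('scene');d=cam('side')
o=sensors.get_obs();print(o['ee_pos'],o['tcp_rot'],o['wrist_force'],o['torque'],o['opening'],o['time'])
for n,c,x,y in (('s13c',s,150,110),('d13c',d,235,120)): cv2.imwrite(f'pics/{n}.png',cv2.resize(c['pixels'][y:y+120,x:x+110],None,fx=5,fy=5,interpolation=cv2.INTER_CUBIC))
E
```

```text
[0.67568661 0.03013907 0.11761825] [-9.00044245e+01  5.63533522e-02 -3.55691915e+00] [-0.90819114 -4.16246285  1.68502771] [-1.09823907  0.1789153  -0.11335002] 0.024832302551036734 15.4333
```

View pics/d13c.png

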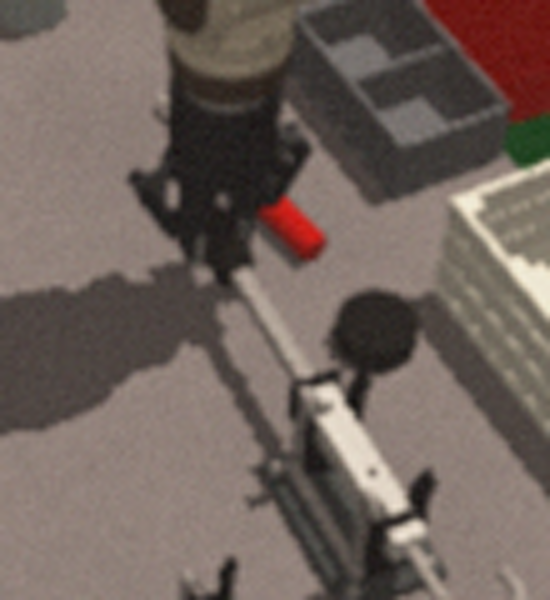

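Request:
arm_command --rows '[0,0,0.2,0,0,0,-0.8,0,0,0.4,0,0,0,-0.8,0,0,0.6,0,0,0,-0.8,0,0,0.6,0,0,0,-0.8]'

```text
time: 15.77
ee_pos: [0.6761, 0.0358, 0.1176]
tcp_rot: [-90.0, 0.0, -3.6]
wrist_force: [-1.4, -4.8, 1.4]
opening: 0.0249
```

Request:
arm_command --rows '[0,0,0.2,0,0,0,-0.8,0,0,0.4,0,0,0,-0.8,0,0,0.5,0,0,0,-0.8,0,0,0.5,0,0,0,-0.8]'

```text
time: 16.1
ee_pos: [0.6764, 0.0407, 0.1176]
tcp_rot: [-90.0, 0.0, -3.6]
wrist_force: [-0.9, -5.2, 0.1]
opening: 0.0249
```

Request:
arm_command --rows '[0,0,0.2,0,0,0,-0.8,0,0,0.3,0,0,0,-0.8,0,0,0.4,0,0,0,-0.8,0,0,0.4,0,0,0,-0.8]'

```text
time: 16.43
ee_pos: [0.6766, 0.0417, 0.1175]
tcp_rot: [-90.3, 0.0, -3.7]
wrist_force: [-0.8, -21.0, 0.0]
opening: 0.025
```

```bash
python3 - <<'E'
from h import *
c=cam('wrist','w14.png');s=cam('scene','s14.png');d=cam('side','d14.png')
o=sensors.get_obs();print(o['ee_pos'],o['tcp_rot'],o['wrist_force'],o['torque'],o['opening'],o['time'])
for n,c,x,y in (('s14c',s,150,110),('d14c',d,235,130)): cv2.imwrite(f'pics/{n}.png',cv2.resize(c['pixels'][y:y+120,x:x+110],None,fx=5,fy=5,interpolation=cv2.INTER_CUBIC))
# tube extent along clip axis from side/scene depth
a=np.radians(86.4);ax=np.array([np.cos(a),np.sin(a)])
for n,c in(('s',s),('d',d)):
    P=cloud(c).reshape(-1,3);e=P[:,:2]-[.662,-.193];t=e@ax;l=e@[-ax[1],ax[0]]
    m=(abs(l)<.02)&(P[:,2]>.079)&(P[:,2]<.09)&(abs(t)<.09)
    print(n,'collar-ish t',np.sort(t[m]).round(3).tolist()[::3])
    m=(abs(l)<.008)&(P[:,2]>.070)&(P[:,2]<.08)&(abs(t)<.2);print(' tube',np.percentile(t[m],[1,99]),np.median(P[m,2]))
E
```

```text
[0.67661915 0.04169749 0.11758222] [-9.02925933e+01  4.40360424e-02 -3.72000714e+00] [ -1.03784399 -20.53747864   0.74279836] [-3.76605601  0.19744927  0.13509323] 0.024954798238038353 16.5833
s collar-ish t [-0.063, -0.058, -0.054, -0.053, -0.053, -0.051, -0.05, -0.049, -0.043, -0.041, -0.04, -0.04, -0.038, -0.036, -0.026, -0.019, -0.011, -0.006, -0.004, 0.009, 0.014, 0.043, 0.049, 0.05, 0.051, 0.065, 0.067, 0.068, 0.071, 0.071]
 tube [-0.12324477  0.13338223] 0.07652956062676824
d collar-ish t [-0.066, -0.065, -0.058, -0.057, -0.055, -0.053, -0.052, -0.052, -0.051, -0.049, -0.049, -0.045, -0.04, -0.036, -0.019, -0.014, 0.03, 0.039, 0.041, 0.043, 0.044, 0.052, 0.057, 0.064, 0.065, 0.067, 0.067, 0.069, 0.07]
 tube [-0.12546314  0.1972551 ] 0.07490998909657076
```

View pics/d14c.png

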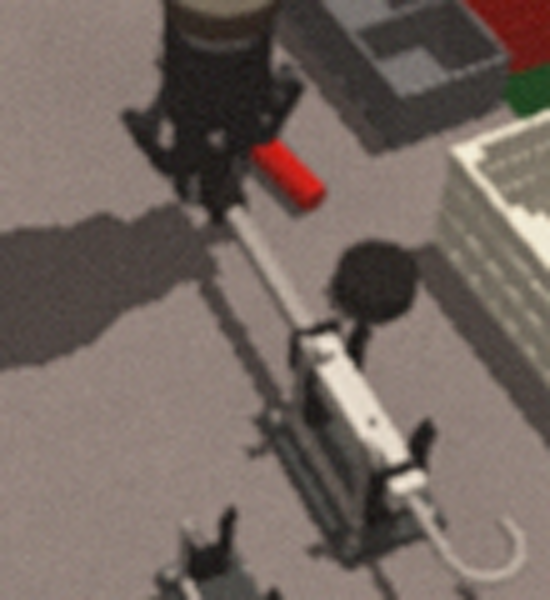

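View pics/s14c.png

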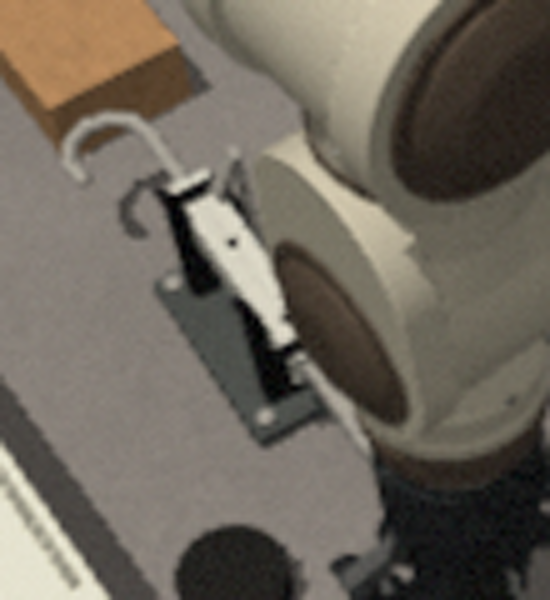

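Request:
arm_command --rows '[0,0,-0.1,0,0,0,-0.8,0,0,-0.1,0,0,0,-0.8,0,0,-0.1,0,0,0,-0.8,0,0,-0.1,0,0,0,-0.8,0,0,-0.1,0,0,0,-0.8,0,0,-0.1,0,0,0,-0.8]'

```text
time: 17.08
ee_pos: [0.6766, 0.0415, 0.1176]
tcp_rot: [-90.2, 0.0, -3.7]
wrist_force: [-0.7, -16.5, 0.4]
opening: 0.025
```

```bash
python3 - <<'E'
from h import *
o=sensors.get_obs();print(o['ee_pos'],o['wrist_force'],o['opening'],o['time'])
E
```

```text
[0.67660222 0.04153778 0.1175776 ] [ -0.74438757 -16.48566724   0.3690777 ] 0.024952600284927892 17.0833
```

View pics/w14.png

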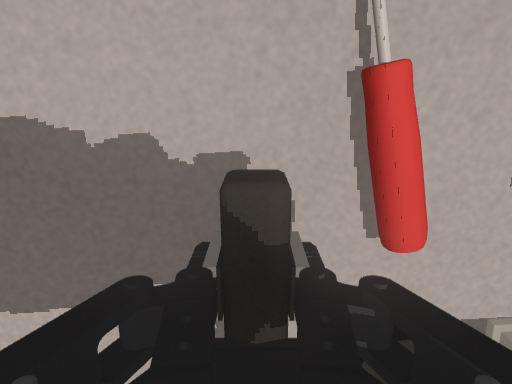

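View pics/s14.png

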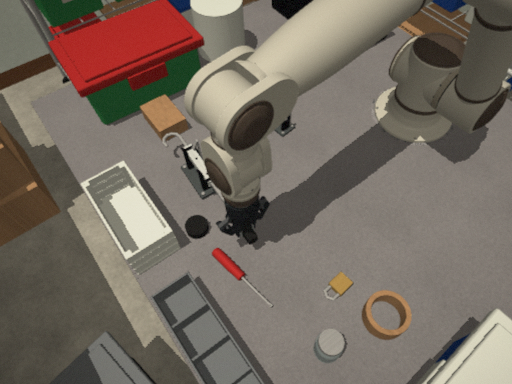

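```bash
python3 - <<'E'
from h import *
bot.job_done()
o=sensors.get_obs();print(o['ee_pos'],o['wrist_force'],o['opening'],o['time'])
E
```

```text
the job is handed in; nothing more can be done
the job is handed in; nothing more can be done
```

The pole is seated in the largest clip, and I handed the job in at about 17.1 s with the grip still held at full length.

- **Seating:** I pushed the closed pole down between the forks until it rested on the floor. The jaw lips showed closed over the tube, and the tube's top measured about 76.5 mm, against 77 mm nominal.
- **Button and pull:** I pinched the grip over the side button, with the finger opening reading 25 mm, so the button was pressed. I then pulled straight out. Only the 3–5 N spring resisted until the force jumped to about 20 N at 117.5 mm of hand travel. That is the 110 mm second stop plus about 7 mm of collar play.
- **Last checks:** The hand was still pulling with about 16 N at a steady pose, and the grip had not slipped between the fingers. In the last images the tube sat in both forks and the other items were where they started.
- **Small disagreements:** The finger opening read 1–1.5 mm low on both grasps. At first the wrist camera put the tube at seat height before the wrist force showed floor contact, so I pressed about 2 mm further before letting go. There was no direct reading of the button, slide or jaw, so those rest on the opening, forces and pictures.

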